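# Dispense an arch plate and set it on the empty display stand

### The job

The third display stand is empty: get one arch-shaped plate out of the aluminium dispenser by pushing its sprung plunger fully in, so that the plate drops out through the swing door onto the landing, and let the plunger spring back out. Then set that plate on the empty stand, lying flat on the slope and centred, with its straight edge down against the ledge and its rounded end up. Leave the other plates and everything else where they are.

Things in the scene. Friction and masses are not known exactly. Their poses are not given: they have to be found in the camera images.
- dispenser: Fixed aluminium box 75 (its x) x 110 (its y) x 99 mm high, shut on top, base 110 mm wide; origin at table level under its middle, z up. Arch plates lie stacked inside, rounded ends to +y, the lowest on a floor 28 mm up. The plunger enters at the -y end; the lowest plate leaves in +y, over the sill's edge at y = 62 mm, through a hanging swing door (60 mm wide, hinge 84 mm up, y = 56 mm).
- landing (a point): Point on the landing, a level metal tongue before the outlet, 44 mm wide, top 16 mm above the table; 110 mm in the dispenser's +y from its origin. It ends in a lip (12 mm high) 181 mm from the origin; box and base end at 62 mm. A pushed-out plate falls flat here, centre 109 to 132 mm from the origin, rounded end to +y, 8 mm over the tongue on each side.
- plunger (a joint): Plunger travel (m) along the dispenser's +y: 0 = out (rest), 0.115 = fully in, at a firm stop. Spring: about 4 N at rest, 12 N fully in, plus drag (about 2.5 N at 0.1 m/s) and the rubbing of the plates. The plate clears the outlet and falls only in the last few mm of the stroke. The plunger comes back by itself when no longer held.
- knob_face (a point): Middle of the flat upright outer face of the plunger's black palm knob (48 mm across, 16 mm thick), 36 mm above the table, facing the dispenser's -y: push it in +y. At rest 229 mm in -y from the dispenser's origin; it travels with the plunger. Fully in, 43 mm remain between knob and box. A flat steel bar 36 mm wide joins them.
- plate: Lowest arch plate in the dispenser, the one to take: acrylic, 60 mm wide (its x), 95 mm long (its y), 10 mm thick, 50 to 90 g, balanced near its middle; straight edge at y = -47.5 mm, half-round end (radius 30 mm) at y = +47.5 mm. Origin in the middle of its underside, z up. Hidden in the box until pushed out. It can be gripped across its 60 mm width.
- plate_nose (a point): Tip of the rounded end of that plate, at half thickness, 47.5 mm from its origin.
- plate_2: Second plate of the stack (same shape); it must stay in the box.
- plate_3: Third plate of the stack (same shape); it must stay in the box.
- stand_free: The empty one of three alike fixed plywood display stands, foot 116 mm (its x) x 72 mm (its y) x 12 mm; origin under the middle of the foot, z up, x pointing level towards its high back edge.
- stand_free_rest: Sloping board (44 mm wide, 100 mm long, sloping 20 degrees) of the empty stand. Origin at the middle of the corner of board and ledge, 38 mm above the table; x up the slope, y across, z square to the face. The ledge stands 12 mm off the face. A plate set right has its origin at x = 47.5 mm, y = 0, z = 0, rounded end to +x; it is 8 mm wider than the board on each side.
- hexagon: Hexagonal acrylic plate 73 mm high, on one of the other two stands; origin at the middle of its lower edge. Leave it.
- cross: Cross-shaped acrylic plate 78 mm high, on one of the other two stands; origin at the middle of its lower edge. Leave it.
- frog: Ceramic frog about 70 mm across and 74 mm high. Leave it.
- mallet: Chunky wooden hammer toy lying down, head 56 x 92 x 50 mm, handle 135 mm. Leave it.
- mug: White mug, 80 mm across, 90 mm high. Leave it.
- tape: Roll of paper tape, 90 mm across, 25 mm high. Leave it.
- car: Wooden toy car, 100 mm long, 57 mm high. Leave it.
- jar: Glass jar with lid, 72 mm across, 85 mm high. Leave it.
Not all that is in view belongs to the job. What is shaped like the stand_free but orange or purple is not meant.

How it is judged:
By the outcome, as a careful person would: the job done as asked, in the order asked, and still so for the second after the job is handed in, with the robot touching nothing.
It also fails if it takes over 61 s, if anything falls off the work surface, if the arm or the gripper's body presses on something with over 40 N, if the wrist force passes 120 N, or if a joint passes its speed limit or range.

### The arm

A 6-joint arm with a two-finger parallel gripper is mounted at the origin on the work surface. World frame = base frame: x ahead of the robot, y to its left, z up, the work surface at z = 0. Lengths are in m, angles in degrees, forces in N, time in s.
With the tool pointing down it reaches from about 0.4 to 0.925 m from the base axis. Payload 12.5 kg.
Tool frame: the origin (TCP) lies on the mounting face of the last link; the fingertips stand 190 mm ahead of it and the grasp point (between the pads) lies 171 mm ahead of it; z points along the fingers, y is the line along which they close (so a half turn about z gives the same grasp; the last joint's range is limited). The gripper opens to 95 mm and grips with 3 to 60 N. Pads are 20 mm wide; open, the fingers measure 119 mm over their backs; the gripper's body (75 mm by 180 mm) begins 59 mm behind the grasp point.
Start: joints at [-82.254, 28.126, 89.318, -0, 62.55, -6.05], TCP at [0.149, -0.607, 0.405] pointing down, gripper open.
Joint ranges: [-177.58, 177.58], [-47.91, 125.51], [2.72, 160], [-65.01, 245.01], [3.68, 167.84], [-153.87, 153.87]. Speed limits (degrees/s): [127.2, 127.2, 159.86, 180, 180, 180].

### API

Orientations are given as a 3x3 rotation matrix whose columns are the frame's x, y, z axes.
In Python, from workcell import r gives the robot as it stands. The module is installed in compiled form; this text tells all that it offers.
- The arm moves only by the tool drive_tool, never from a script. Its argument "series" is a list of rows, each a list of 7 numbers: the opening, from -1 (shut) to 1 (fully open), so that 0 is half open, then the shift along the tool's x, y, z in mm, then the turn, a rotation vector about the tool's x, y, z in degrees. A call has exactly 10 rows; each row is the pose to reach, as a shift and turn from the pose commanded when the call began, along the tool's axes at that moment; what a row does not reach only later rows make up. A row lasts 1/10 s, in which the tool goes at most 50 mm and 8.59 degrees, less where a joint would pass 70% of its speed; a pose out of reach is approached as far as the arm can. A call with a gripper value outside its range is refused whole. The fingers move at their own pace and stop on an object; "newtons" is the grip in N (left out, the last holds). Time passes only in rows, so rows that repeat a pose let the fingers close, or fill a call up. It gives the time, the measured TCP pose, the force, the opening and the grip force at its end, in the units of the state.
- r.get_state(): the state, without advancing time (a new reading comes with each control period).
- r.capture(name): name is "scene" or "side" or "wrist"; returns a dict with "frame" (384x512x3 uint8, red, green, blue), "fx", "fy", "cx", "cy" (pixels), "R" (3x3) and "t" (3): a world point X has camera coordinates R X + t; the wrist camera has in their place "hand_eye" (4x4, takes a point from camera to tool coordinates, whose origin is the TCP and whose axes are the flange's). Camera axes: x right, y down, z forward; pixel columns grow to the right and rows downward; lengths in m; the calibration is good to about 2 mm. A picture is of the moment at which its call begins: read the wrist's pose just before it. There is no depth.
- r.job_done(): hands the job in; it is judged then, once.
The state is a dict: "clock": time; "qpos": joint angles; "qvel": joint speeds; "joint_efforts": joint torques, N m; "position": TCP position; "tcp_rot": TCP orientation; "ft_force": force on the tool from outside, world axes, zero at the start; "torque": the same for the moment, N m; "finger_gap": finger opening in m; "gripper_force": force on a finger pad.
Only numpy, scipy, OpenCV 4.12 (cv2) and the standard library are available. Lean on these libraries where they do the work, as an engineer would, in place of code of your own. Each camera call takes 0.05 s, during which the arm holds its last target. There are 200 camera calls.

## Working session

There is one attempt and no reset: what is moved stays moved. The work goes in short steps, Python scripts to look and compute and a tool call to move; the robot and the scene stay as the last step left them, time stands still between calls to the robot, and variables do not carry over. Pictures are saved under pics/ and viewed, at most 10 in all, crops included, and the job is handed in when it is done.

Besides the shell and the picture viewer there is one more tool, called after "Request:" as a command line: name --pt "numbers of a row" for each row, then --argument value for the rest. drive_tool: Moves the arm, as the interface text tells. Its arguments: {"type":"object","properties":{"series":{"type":"array","items":{"type":"array","items":{"type":"number"}}},"newtons":{"type":"number"}},"required":["series"]}

```bash
mkdir -p pics; python3 - <<'E'
from workcell import r
import cv2,numpy as np,pickle
s=r.get_state();print(s['clock'],s['position'],s['tcp_rot'])
d={n:r.capture(n) for n in("scene","side")}
pickle.dump(d,open('cap.pkl','wb'))
for n in d:
    c=d[n];print(n,c['fx'],c['fy'],c['cx'],c['cy'],(-np.array(c['R']).T@np.array(c['t'])).round(3))
    cv2.imwrite(f'pics/{n}.png',cv2.resize(c['frame'][:,:,::-1],(800,600),interpolation=cv2.INTER_CUBIC))
E
```

```text
0.0 [ 0.14905853 -0.60691784  0.40416652] [[ 9.71156814e-01  2.38441662e-01 -1.26567832e-04]
 [ 2.38441654e-01 -9.71156197e-01  1.10415147e-03]
 [ 1.40358576e-04 -1.10248326e-03 -9.99999382e-01]]
scene 432.72416440881136 432.72416440881136 254.32881928625096 191.5758602135472 [0.908 0.589 0.993]
side 402.9278330816596 402.9278330816596 259.5010321676342 194.79449950875662 [0.392 0.992 0.767]
```

View pics/scene.png

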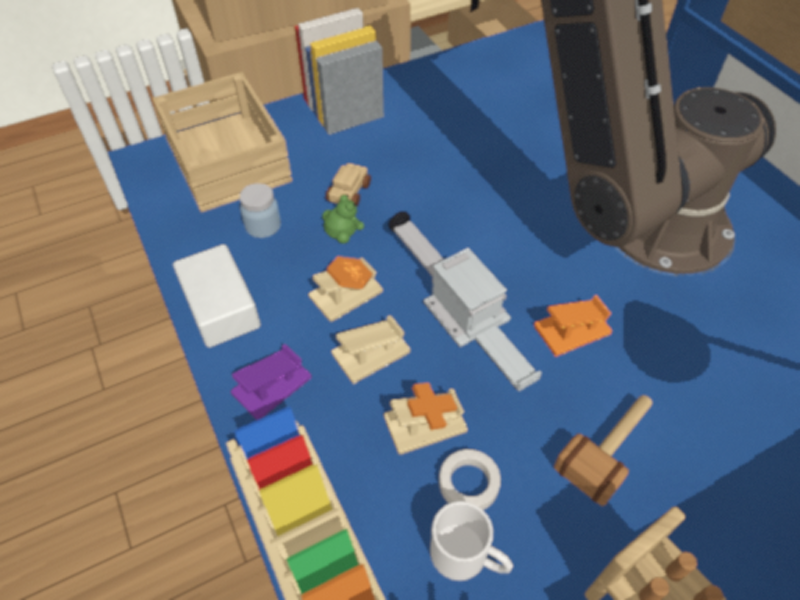

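View pics/side.png

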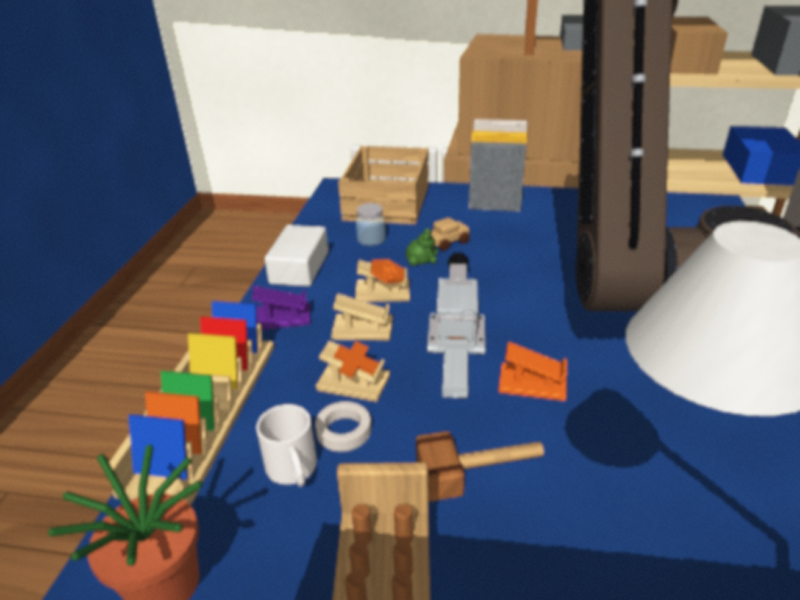

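Stand candidates in the scene picture (800 px): the plain empty plywood stand at (370,348); the orange empty one at (575,325) and purple at (272,380) are decoys; the plywood ones with hexagon (345,285) and cross (425,415) are occupied. I choose (370,348). The dispenser box is at (470,290), its knob at (400,220), and the landing lip at (530,380). Next is a close crop to check this choice.

```bash
cat > h.py <<'E'
import numpy as np,cv2,pickle
def ray(c,u,v):
    R=np.array(c['R']);t=np.array(c['t'])
    o=-R.T@t; d=R.T@np.array([(u-c['cx'])/c['fx'],(v-c['cy'])/c['fy'],1]);return o,d
def onz(c,u,v,z):
    o,d=ray(c,u,v);return o+d*(z-o[2])/d[2]
def proj(c,X):
    p=np.array(c['R'])@X+np.array(c['t']);return np.array([c['fx']*p[0]/p[2]+c['cx'],c['fy']*p[1]/p[2]+c['cy']])
def wristcam(c,s):
    H=np.array(c['hand_eye']);T=np.eye(4);T[:3,:3]=s['tcp_rot'];T[:3,3]=s['position']
    W=np.linalg.inv(T@H);c=dict(c);c['R']=W[:3,:3];c['t']=W[:3,3];return c
E
python3 - <<'E'
from h import *
d=pickle.load(open('cap.pkl','rb'));f=d['scene']['frame'][128:298,205:365,::-1]
cv2.imwrite('pics/c1.png',cv2.resize(f,None,fx=3.5,fy=3.5,interpolation=cv2.INTER_CUBIC))
E
```

```text
(no output)
```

View pics/c1.png

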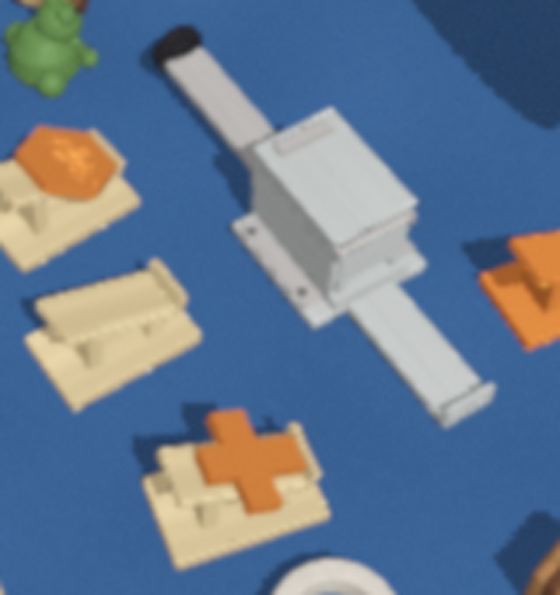

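The crop shows the chosen stand plain, empty and plywood, with its ledge at (170,285) and high end at left (38,312). Dispenser box top corners are (332,108), (417,203), (343,245), (253,148), and the knob is at (178,45).

```bash
python3 - <<'E'
from h import *
c=pickle.load(open('cap.pkl','rb'))['scene']
def P(x,y,z): return onz(c,x/3.5+205-.35,y/3.5+128-.35,z)
top=np.array([P(*p,.099) for p in[(332,108),(417,203),(343,245),(253,148)]])
print(top.round(4)); print('edges',[round(np.linalg.norm(top[i]-top[(i+1)%4]),4) for i in range(4)])
o=top.mean(0)[:2];print('o',o)
lip=(P(494,385,.028)+P(443,415,.028))/2;print('lip',lip,'dist',np.linalg.norm(lip[:2]-o))
k=P(180,42,.06)[:2];print('knob top',k,np.linalg.norm(k-o))
for a,b in((o,lip[:2]),(k,o),(k,lip[:2])):print('axis deg',np.degrees(np.arctan2(*(b-a)[::-1])))
e=(top[1]-top[0]+top[2]-top[3]);print('top axis',np.degrees(np.arctan2(e[1],e[0])))
print('foot z0.012',[P(*p,.012).round(4) for p in[(201,332),(78,403),(26,340)]])
print('board hi corners z.072',[P(*p,.072).round(4) for p in[(37,303),(50,333)]])
print('ledge top corners z.049',[P(*p,.049).round(4) for p in[(155,260),(186,300)]])
E
```

```text
[[ 0.4365 -0.0618  0.099 ]
 [ 0.4287  0.0491  0.099 ]
 [ 0.4981  0.0572  0.099 ]
 [ 0.5116 -0.0544  0.099 ]]
edges [np.float64(0.1112), np.float64(0.0699), np.float64(0.1125), np.float64(0.0755)]
o [ 0.46873609 -0.00245984]
lip [0.45681472 0.1789068  0.028     ] dist 0.1817580135081986
knob top [ 0.49229138 -0.21422176] 0.21306798193920048
axis deg 93.7606861377134
axis deg 96.3471922290444
axis deg 95.1565123349026
top axis 95.45515605774102
foot z0.012 [array([0.5988, 0.0268, 0.012 ]), array([0.7099, 0.0405, 0.012 ]), array([ 0.7218, -0.0285,  0.012 ])]
board hi corners z.072 [array([ 0.7129, -0.0166,  0.072 ]), array([0.7153, 0.0117, 0.072 ])]
ledge top corners z.049 [array([ 0.611 , -0.0266,  0.049 ]), array([0.607 , 0.0174, 0.049 ])]
```

Request:
drive_tool --pt "-1 41.5 -24.5 10 0 0 -8.15" --pt "-1 83 -49 20 0 0 -16.3" --pt "-1 124.5 -73.5 30 0 0 -24.45" --pt "-1 166 -98 40 0 0 -32.6" --pt "-1 207.5 -122.5 50 0 0 -40.75" --pt "-1 249 -147 60 0 0 -48.9" --pt "-1 290.5 -171.5 70 0 0 -57.05" --pt "-1 332 -196 80 0 0 -65.2" --pt "-1 373.5 -220.5 90 0 0 -73.35" --pt "-1 415 -245 100 0 0 -81.5"

```text
clock: 1.1
position: [0.4948, -0.2684, 0.3042]
tcp_rot: [[-0.098, 0.995, -0.0], [0.995, 0.098, 0.0], [0.0, -0.0, -1.0]]
ft_force: [-0.1, -0.9, -0.4]
finger_gap: 0.0206
gripper_force: 0.0
```

```bash
python3 - <<'E'
from workcell import r
from h import *
s=r.get_state();w=r.capture('wrist');c=wristcam(w,s);pickle.dump(c,open('w1.pkl','wb'))
print(s['position'],s['finger_gap'])
o=np.array([.469,-.002]);a=np.radians(95.3);y=np.array([np.cos(a),np.sin(a)])
for d,z in((-.229,.036),(-.229,.06),(-.213,.06),(-.055,.099)):print(d,z,proj(c,np.r_[o+d*y,z])*1.5625)
cv2.imwrite('pics/w1.png',cv2.resize(c['frame'][:,:,::-1],(800,600),interpolation=cv2.INTER_CUBIC))
E
```

```text
[ 0.49483806 -0.26843178  0.3042    ] 0.02059244458060384
-0.229 0.036 [394.66145007 243.22176602]
-0.229 0.06 [394.56104062 251.84640796]
-0.213 0.06 [394.74147416 218.97595161]
-0.055 0.099 [ 397.39766509 -293.06771333]
```

View pics/w1.png

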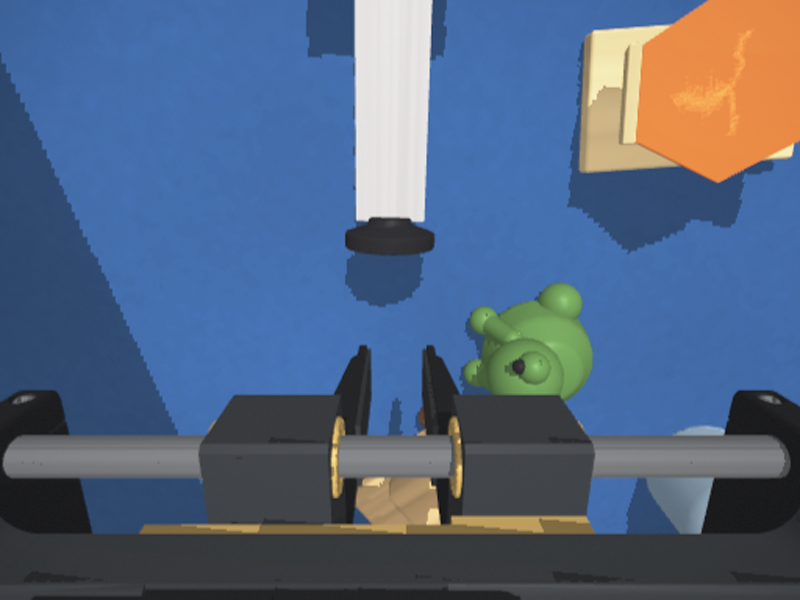

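The wrist view shows the knob face at (390,247), against a predicted 394, so it is about 2 mm to the tool's -y. The frog at (530,340) is clear of the shut fingers. I'll go down and push.

Request:
drive_tool --pt "-1 0 -2 40 0 0 0" --pt "-1 0 -2 80 0 0 0" --pt "-1 0 -2 92 0 0 0" --pt "-1 15 -2 92 0 0 0" --pt "-1 25 -2 92 0 0 0" --pt "-1 35 -2 92 0 0 0" --pt "-1 48 -2 92 0 0 0" --pt "-1 62 -2 92 0 0 0" --pt "-1 76 -2 92 0 0 0" --pt "-1 90 -2 92 0 0 0"

```text
clock: 2.15
position: [0.4839, -0.1808, 0.2144]
tcp_rot: [[-0.092, 0.996, 0.005], [0.996, 0.092, -0.004], [-0.004, 0.005, -1.0]]
ft_force: [3.3, -13.2, -9.4]
finger_gap: 0.0005
gripper_force: 6.6
```

Request:
drive_tool --pt "-1 10 0 0 0 0 0" --pt "-1 20 0 0 0 0 0" --pt "-1 30 0 0 0 0 0" --pt "-1 36 0 0 0 0 0" --pt "-1 40 0 0 0 0 0" --pt "-1 43 0 0 0 0 0" --pt "-1 46 0 0 0 0 0" --pt "-1 48 0 0 0 0 0" --pt "-1 50 0 0 0 0 0" --pt "-1 50 0 0 0 0 0"

```text
clock: 3.15
position: [0.4797, -0.1313, 0.2145]
tcp_rot: [[-0.092, 0.996, 0.006], [0.996, 0.092, -0.003], [-0.004, 0.006, -1.0]]
ft_force: [3.5, -11.9, -6.8]
finger_gap: 0.0002
gripper_force: 5.8
```

Request:
drive_tool --pt "-1 1 0 0 0 0 0" --pt "-1 2 0 0 0 0 0" --pt "-1 3 0 0 0 0 0" --pt "-1 4 0 0 0 0 0" --pt "-1 5 0 0 0 0 0" --pt "-1 5.5 0 0 0 0 0" --pt "-1 6 0 0 0 0 0" --pt "-1 6.5 0 0 0 0 0" --pt "-1 7 0 0 0 0 0" --pt "-1 7 0 0 0 0 0"

```text
clock: 4.15
position: [0.4793, -0.1275, 0.2146]
tcp_rot: [[-0.093, 0.996, 0.008], [0.996, 0.093, -0.007], [-0.008, 0.008, -1.0]]
ft_force: [-5.5, -51.1, -12.8]
finger_gap: 0.0004
gripper_force: 25.3
```

```bash
python3 - <<'E'
from workcell import r
from h import *
d=r.capture('scene');pickle.dump(d,open('s2.pkl','wb'))
f=d['frame'][128:298,225:385,::-1]
cv2.imwrite('pics/c2.png',cv2.resize(f,None,fx=3.5,fy=3.5,interpolation=cv2.INTER_CUBIC))
E
```

```text
(no output)
```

View pics/c2.png

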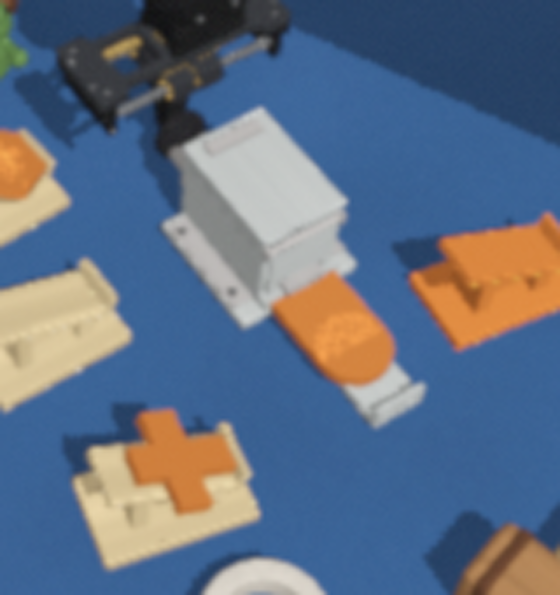

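The plunger is at its stop (51 N), and the plate is on the landing at (335,325) in the crop, rounded end towards the lip. Next I back off so the plunger can return.

Request:
drive_tool --pt "-1 -10 0 0 0 0 0" --pt "-1 -22 0 0 0 0 0" --pt "-1 -36 0 0 0 0 0" --pt "-1 -52 0 0 0 0 0" --pt "-1 -68 0 0 0 0 0" --pt "-1 -85 0 0 0 0 0" --pt "-1 -102 0 0 0 0 0" --pt "-1 -120 0 0 0 0 0" --pt "-1 -138 0 0 0 0 0" --pt "-1 -150 0 0 0 0 0"

```text
clock: 5.2
position: [0.492, -0.275, 0.2126]
tcp_rot: [[-0.091, 0.996, -0.0], [0.996, 0.091, 0.0], [0.0, -0.0, -1.0]]
ft_force: [-0.2, 0.2, -0.7]
finger_gap: 0.0001
gripper_force: 0.0
```

Request:
drive_tool --pt "-1 0 0 -45 0 0 0" --pt "-1 0 0 -90 0 0 0" --pt "-1 35 0 -125 0 0 0" --pt "-1 83 0 -130 0 0 0" --pt "-1 130 0 -130 0 0 0" --pt "-1 178 0 -130 0 0 0" --pt "0.5 226 0 -130 0 0 0" --pt "0.9 274 0 -130 0 0 0" --pt "0.9 320 0 -130 0 0 0" --pt "0.9 350 0 -130 0 0 0"

```text
clock: 6.2
position: [0.4591, 0.0775, 0.3428]
tcp_rot: [[-0.094, 0.996, -0.0], [0.996, 0.094, 0.0], [0.0, -0.0, -1.0]]
ft_force: [-0.0, -1.0, 0.1]
finger_gap: 0.027
gripper_force: 0.0
```

```bash
python3 - <<'E'
from workcell import r
from h import *
s=r.get_state();w=r.capture('wrist');c=wristcam(w,s);pickle.dump(c,open('w2.pkl','wb'))
print(s['position'],s['finger_gap'],s['ft_force'])
sc=r.capture('scene');pickle.dump(sc,open('s3.pkl','wb'))
cv2.imwrite('pics/w2.png',np.hstack([cv2.resize(c['frame'][:,:,::-1],(440,330)),cv2.resize(sc['frame'][100:265,205:385,::-1],(360,330))]))
# orange mask
h=cv2.cvtColor(c['frame'],cv2.COLOR_RGB2HSV);m=cv2.inRange(h,(5,120,90),(22,255,255))
for k in cv2.findContours(m,cv2.RETR_EXTERNAL,cv2.CHAIN_APPROX_NONE)[0]:
    if cv2.contourArea(k)<1500:continue
    X=np.array([onz(c,*p[0],.026)[:2] for p in k])*1000
    print(cv2.contourArea(k),cv2.boundingRect(k),cv2.minAreaRect(X.astype(np.float32)))
E
```

```text
[0.4591406  0.07748655 0.34277707] 0.02702051174992075 [-0.03644778 -1.01981015  0.08605183]
1500.5 (102, 330, 290, 12) ((468.5692138671875, -114.4878921508789), (355.71923828125, 16.502471923828125), 5.387251853942871)
4965.0 (228, 109, 61, 93) ((460.517822265625, 106.38215637207031), (60.35813522338867, 93.56196594238281), 5.39706563949585)
8835.0 (46, 85, 138, 86) ((318.052001953125, 120.96531677246094), (70.64679718017578, 131.12078857421875), 87.00961303710938)
5534.5 (408, 69, 104, 98) ((655.3920288085938, 159.2684326171875), (94.38225555419922, 88.89434051513672), 31.125577926635742)
```

View pics/w2.png

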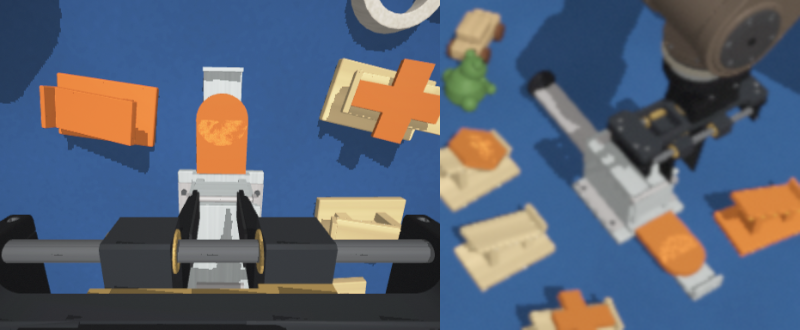

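The plate lies on the landing: centre (0.4605,0.106), angle 95.4°, measured 60×94 mm, which matches. The right half shows the plunger back out, with the knob at (543,78). Now grasp.

Request:
drive_tool --pt "0.9 33 4 0 0 0 0" --pt "0.9 33 4 10 0 0 0" --pt "0.9 33 4 20 0 0 0" --pt "0.9 33 4 35 0 0 0" --pt "0.9 33 4 55 0 0 0" --pt "0.9 33 4 75 0 0 0" --pt "0.9 33 4 95 0 0 0" --pt "0.9 33 4 115 0 0 0" --pt "0.9 33 4 135 0 0 0" --pt "0.9 33 4 145 0 0 0"

```text
clock: 7.3
position: [0.4605, 0.1073, 0.1958]
tcp_rot: [[-0.091, 0.996, -0.003], [0.996, 0.091, -0.0], [-0.0, -0.003, -1.0]]
ft_force: [0.5, 0.2, 1.0]
finger_gap: 0.0903
gripper_force: 0.0
```

Request:
drive_tool --pt "-0.5 0 0 0 0 0 0" --pt "-0.5 0 0 0 0 0 0" --pt "-0.5 0 0 0 0 0 0" --pt "-0.5 0 0 0 0 0 0" --pt "-0.5 0 0 0 0 0 0" --pt "-0.5 0 0 0 0 0 0" --pt "-0.5 0 0 0 0 0 0" --pt "-0.5 0 0 0 0 0 0" --pt "-0.5 0 0 0 0 0 0" --pt "-0.5 0 0 0 0 0 0" --newtons 15

```text
clock: 8.3
position: [0.4607, 0.1085, 0.1983]
tcp_rot: [[-0.093, 0.996, 0.001], [0.996, 0.093, -0.0], [-0.0, 0.001, -1.0]]
ft_force: [0.2, -0.6, 6.8]
finger_gap: 0.0595
gripper_force: 15.0
```

Request:
drive_tool --pt "-0.5 0 0 -5 0 0 0" --pt "-0.5 0 0 -15 0 0 0" --pt "-0.5 0 0 -35 0 0 0" --pt "-0.5 0 0 -60 0 0 0" --pt "-0.5 0 0 -90 0 0 0" --pt "-0.5 0 0 -120 0 0 0" --pt "-0.5 5 30 -130 0 0 8" --pt "-0.5 5 60 -130 0 0 16" --pt "-0.5 5 90 -130 0 0 24" --pt "-0.5 5 120 -130 0 0 32" --newtons 20

```text
clock: 9.3
position: [0.5804, 0.1247, 0.3288]
tcp_rot: [[0.454, 0.891, 0.001], [0.891, -0.454, 0.0], [0.0, 0.001, -1.0]]
ft_force: [-0.5, 0.1, -0.7]
finger_gap: 0.0601
gripper_force: 20.0
```

```bash
python3 - <<'E'
from workcell import r
from h import *
s=r.get_state();w=r.capture('wrist');c=wristcam(w,s);pickle.dump((c,w),open('w3.pkl','wb'))
print(s['position'],s['finger_gap'],s['gripper_force'],s['ft_force'])
cv2.imwrite('pics/w3.png',cv2.resize(c['frame'][:,:,::-1],(800,600),interpolation=cv2.INTER_CUBIC))
E
```

```text
[0.58040096 0.12473852 0.32884172] 0.0600962725925044 19.951152205467224 [-0.46941799  0.08039937 -0.70030406]
```

View pics/w3.png

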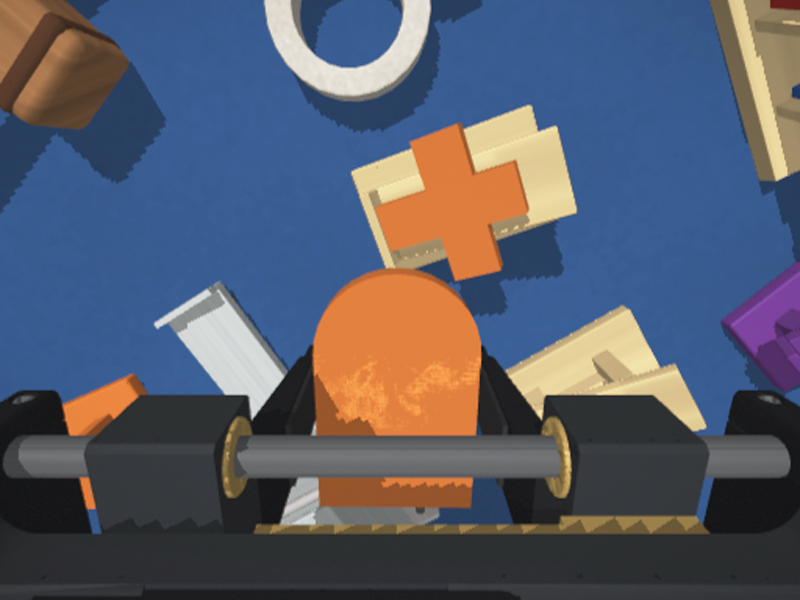

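The plate is held level and square: nose at (396,270), tail edge at (396,507). I'll back off over the box, so that the camera sees the empty stand ahead of the plate.

Request:
drive_tool --pt "-0.5 -25 -3 -5 0 0 7" --pt "-0.5 -50 -7 -10 0 0 14" --pt "-0.5 -75 -10 -15 0 0 21" --pt "-0.5 -100 -13 -20 0 0 28" --pt "-0.5 -125 -16 -25 0 0 35" --pt "-0.5 -150 -20 -30 0 0 42" --pt "-0.5 -175 -23 -31 0 0 49" --pt "-0.5 -175 -23 -31 0 0 55.5" --pt "-0.5 -175 -23 -31 0 0 55.5" --pt "-0.5 -175 -23 -31 0 0 55.5"

```text
clock: 10.35
position: [0.4804, -0.0213, 0.3592]
tcp_rot: [[0.99, 0.139, 0.0], [0.139, -0.99, -0.0], [0.0, 0.0, -1.0]]
ft_force: [0.6, -0.2, -1.0]
finger_gap: 0.0599
gripper_force: 20.0
```

```bash
python3 - <<'E'
from workcell import r
from h import *
s=r.get_state();w=r.capture('wrist');c=wristcam(w,s);pickle.dump((c,w),open('w4.pkl','wb'))
print(s['position'],s['tcp_rot'],s['finger_gap'])
H=np.array(w['hand_eye']);print(H.round(3))
def tool(u,v,z): # ray in tool frame to plane z
    d=H[:3,:3]@np.array([(u-w['cx'])/w['fx'],(v-w['cy'])/w['fy'],1]);o=H[:3,3];return o+d*(z-o[2])/d[2]
for n,u,v in(('nose',396,272),('tailtop',396,484),('tailbot',396,507)):
    print(n,[tool(u/1.5625,v/1.5625,z).round(4)for z in(.172,.182)])
cv2.imwrite('pics/w4.png',cv2.resize(c['frame'][:,:,::-1],(800,600),interpolation=cv2.INTER_CUBIC))
E
```

```text
[ 0.4803647  -0.02127683  0.35916825] [[ 9.90257859e-01  1.39244884e-01  4.85558344e-04]
 [ 1.39244979e-01 -9.90257950e-01 -1.67312398e-04]
 [ 4.57530615e-04  2.33293979e-04 -9.99999868e-01]] 0.05985620782596425
[[ 0.    -0.957 -0.29   0.082]
 [ 1.     0.001 -0.    -0.   ]
 [ 0.    -0.29   0.957  0.02 ]
 [ 0.     0.     0.     1.   ]]
nose [array([ 0.0452, -0.0005,  0.172 ]), array([ 0.0428, -0.0005,  0.182 ])]
tailtop [array([-0.0396, -0.0004,  0.172 ]), array([-0.0476, -0.0004,  0.182 ])]
tailbot [array([-0.0504, -0.0004,  0.172 ]), array([-0.0591, -0.0004,  0.182 ])]
```

View pics/w4.png

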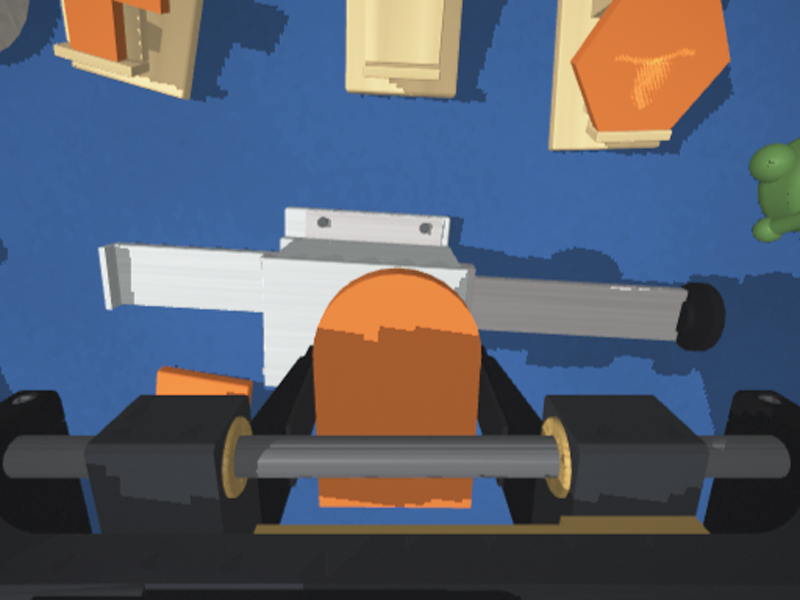

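The empty stand's near edge is at (347..456, 95), with its ledge at (365..440, 70); the rest is cut off at the top. I'll move forward 80 mm to see it whole.

Request:
drive_tool --pt "-0.5 12 0 0 0 0 0" --pt "-0.5 26 0 0 0 0 0" --pt "-0.5 40 0 0 0 0 0" --pt "-0.5 54 0 0 0 0 0" --pt "-0.5 68 0 0 0 0 0" --pt "-0.5 76 0 0 0 0 0" --pt "-0.5 80 0 0 0 0 0" --pt "-0.5 80 0 0 0 0 0" --pt "-0.5 80 0 0 0 0 0" --pt "-0.5 80 0 0 0 0 0"

```text
clock: 11.4
position: [0.5594, -0.0106, 0.3588]
tcp_rot: [[0.991, 0.136, -0.0], [0.136, -0.991, -0.0], [-0.0, 0.0, -1.0]]
ft_force: [-0.8, 0.4, -0.7]
finger_gap: 0.0599
gripper_force: 20.0
```

```bash
python3 - <<'E'
from workcell import r
from h import *
s=r.get_state();w=r.capture('wrist');c=wristcam(w,s);pickle.dump((c,w,s),open('w5.pkl','wb'))
print(s['position'],s['tcp_rot'])
f=c['frame'][0:190,180:340,::-1]
cv2.imwrite('pics/w5.png',cv2.resize(f,None,fx=3,fy=3,interpolation=cv2.INTER_CUBIC))
E
```

```text
[ 0.55935367 -0.01063077  0.35880933] [[ 9.90750306e-01  1.35697544e-01 -8.44552859e-05]
 [ 1.35697535e-01 -9.90750306e-01 -9.95946063e-05]
 [-9.71888438e-05  8.72130126e-05 -9.99999991e-01]]
```

View pics/w5.png

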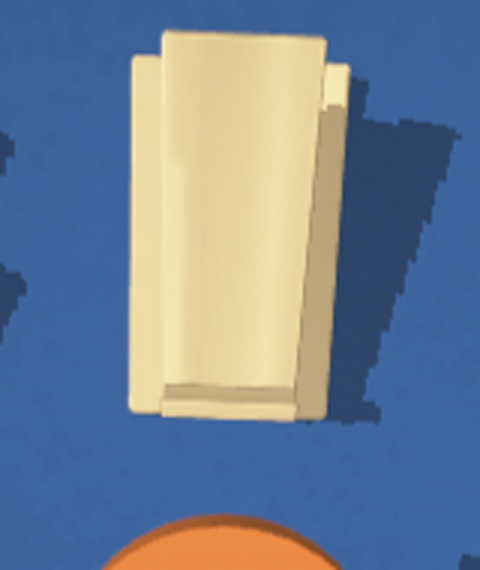

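The crop shows the whole stand. Board corner line by the ledge at v≈385 (u 163..298), high board edge (163,31)-(326,38), and foot corners (132,57), (350,65), (130,411), (327,418).

```bash
python3 - <<'E'
from h import *
c,w,s=pickle.load(open('w5.pkl','rb'))
P=lambda u,v,z:onz(c,180+(u-1)/3,(v-1)/3,z)
b=[P(163,383,.038),P(298,387,.038)];h=[P(163,31,.0722),P(326,38,.0722)];t=[P(163,400,.0493),P(297,404,.0493)]
f=[P(132,57,.012),P(350,65,.012),P(130,411,.012),P(327,418,.012)]
n=np.linalg.norm
for nm,e in(('corner',b),('high',h),('ledge top in',t)):print(nm,e[0].round(4),e[1].round(4),'w',n(e[0]-e[1]).round(4),'mid',((e[0]+e[1])/2).round(4))
print('foot',np.round(f,4).tolist(),n(f[0]-f[1]),n(f[2]-f[3]),n(f[0]-f[2]),n(f[1]-f[3]),np.mean(f,0))
m=(h[0]+h[1]-b[0]-b[1])[:2]/2;print('board len',n(m),'(94)',np.degrees(np.arctan2(m[1],m[0])))
for e in(f[1]-f[0],f[3]-f[2],b[1]-b[0],h[1]-h[0]):print(np.degrees(np.arctan2(e[1],e[0]))+90)
for e in(f[0]-f[2],f[1]-f[3]):print(np.degrees(np.arctan2(e[1],e[0])))
E
```

```text
corner [0.6131 0.0167 0.038 ] [ 0.6179 -0.0278  0.038 ] w 0.0448 mid [ 0.6155 -0.0056  0.038 ]
high [0.7068 0.0256 0.0722] [ 0.711  -0.0173  0.0722] w 0.0431 mid [0.7089 0.0042 0.0722]
ledge top in [0.6089 0.0155 0.0493] [ 0.6134 -0.0273  0.0493] w 0.043 mid [ 0.6112 -0.0059  0.0493]
foot [[0.7129, 0.0403, 0.012], [0.7203, -0.0305, 0.012], [0.5992, 0.0287, 0.012], [0.6065, -0.0425, 0.012]] 0.07118358676730667 0.0716458905479069 0.11428739834459659 0.1144676056024966 [ 0.65974257 -0.00099412  0.012     ]
board len 0.09387980451039729 (94) 5.944591028814701
5.95393732999284
5.809596557613318
6.160027730768306
5.65250851820322
5.802863854601145
6.034390291701782
```

```bash
cat >> h.py <<'E'
from scipy.spatial.transform import Rotation as Ro
a=np.radians(5.9);ux=np.array([np.cos(a),np.sin(a),0]);k=np.radians(20);ez=np.array([0,0,1.])
X=np.cos(k)*ux+np.sin(k)*ez;Z=np.cos(k)*ez-np.sin(k)*ux;Y=np.cross(Z,X);C=np.array([.6155,-.0056,.038])
RT=np.c_[X,-Y,-Z];p=np.array([-.0026,-.0004,.182])
def tgt(x,z,y=0): return C+X*x+Y*y+Z*z-RT@p
def rel(s,x,z):
    R=np.array(s['tcp_rot']);return (R.T@(tgt(x,z)-s['position'])*1000).round(1),Ro.from_matrix(R.T@RT).as_rotvec(degrees=True).round(2)
def plate_in_rest(s):
    q=np.array(s['position'])+np.array(s['tcp_rot'])@p-C;return np.array([q@X,q@Y,q@Z])*1000
E
python3 - <<'E'
from workcell import r
from h import *
s=r.get_state()
print(rel(s,.0535,.04),tgt(.0535,.04));print(s['qpos'])
E
```

```text
(array([33.1,  2.2, 93. ]), array([-0.33, 20.  ,  1.88])) [ 0.59245236 -0.00838387  0.26579909]
[-7.85378191e+00  2.58274431e+01  1.01649202e+02 -5.33555411e-03
  5.25233451e+01  7.43530096e+01]
```

Request:
drive_tool --pt "-0.5 5 0 5 0 3 0.3" --pt "-0.5 10 0.5 15 -0.1 6 0.6" --pt "-0.5 15 1 30 -0.1 10 0.9" --pt "-0.5 20 1.5 45 -0.2 14 1.3" --pt "-0.5 25 2 60 -0.3 18 1.7" --pt "-0.5 30 2.2 75 -0.3 20 1.9" --pt "-0.5 33 2.2 88 -0.3 20 1.9" --pt "-0.5 33 2.2 93 -0.3 20 1.9" --pt "-0.5 33 2.2 93 -0.3 20 1.9" --pt "-0.5 33 2.2 93 -0.3 20 1.9"

```text
clock: 12.45
position: [0.5927, -0.0083, 0.2662]
tcp_rot: [[0.935, 0.103, 0.34], [0.096, -0.995, 0.036], [0.342, -0.0, -0.94]]
ft_force: [-0.7, -0.3, 0.1]
finger_gap: 0.0599
gripper_force: 20.0
```

```bash
python3 - <<'E'
from workcell import r
from h import *
s=r.get_state();print(plate_in_rest(s),rel(s,.0535,.003),s['ft_force'])
E
```

```text
[53.84901711  0.11784015 40.25598464] (array([-0.3,  0.1, 37.3]), array([-0.02, -0.  , -0.02])) [-0.72026504 -0.31236175  0.10549933]
```

Lower along the slope normal to about 3 mm above the face.

Request:
drive_tool --pt "-0.5 0 0 6 0 0 0" --pt "-0.5 0 0 14 0 0 0" --pt "-0.5 0 0 22 0 0 0" --pt "-0.5 0 0 28 0 0 0" --pt "-0.5 0 0 32 0 0 0" --pt "-0.5 0 0 34 0 0 0" --pt "-0.5 0 0 36 0 0 0" --pt "-0.5 0 0 37 0 0 0" --pt "-0.5 0 0 37 0 0 0" --pt "-0.5 0 0 37 0 0 0"

```text
clock: 13.45
position: [0.6053, -0.007, 0.2311]
tcp_rot: [[0.935, 0.102, 0.34], [0.096, -0.995, 0.035], [0.342, -0.0, -0.94]]
ft_force: [-0.7, -0.8, -1.0]
finger_gap: 0.0599
gripper_force: 20.0
```

Request:
drive_tool --pt "-0.5 0 0 0.5 0 0 0" --pt "-0.5 0 0 1 0 0 0" --pt "-0.5 0 0 1.5 0 0 0" --pt "-0.5 0 0 2 0 0 0" --pt "-0.5 0 0 2 0 0 0" --pt "-0.5 0 0 2 0 0 0" --pt "-0.5 0 0 2 0 0 0" --pt "-0.5 0 0 2 0 0 0" --pt "-0.5 0 0 2 0 0 0" --pt "-0.5 0 0 2 0 0 0"

```text
clock: 14.45
position: [0.6059, -0.0069, 0.2291]
tcp_rot: [[0.935, 0.102, 0.34], [0.096, -0.995, 0.036], [0.342, -0.001, -0.94]]
ft_force: [0.5, -0.7, -0.4]
finger_gap: 0.0597
gripper_force: 20.0
```

Estimated 1 mm off the face, no contact yet. Go on down slowly.

Request:
drive_tool --pt "-0.5 0 0 0.3 0 0 0" --pt "-0.5 0 0 0.6 0 0 0" --pt "-0.5 0 0 0.9 0 0 0" --pt "-0.5 0 0 1.2 0 0 0" --pt "-0.5 0 0 1.5 0 0 0" --pt "-0.5 0 0 1.5 0 0 0" --pt "-0.5 0 0 1.5 0 0 0" --pt "-0.5 0 0 1.5 0 0 0" --pt "-0.5 0 0 1.5 0 0 0" --pt "-0.5 0 0 1.5 0 0 0"

```text
clock: 15.45
position: [0.6061, -0.0069, 0.2287]
tcp_rot: [[0.935, 0.103, 0.341], [0.096, -0.995, 0.036], [0.342, -0.001, -0.94]]
ft_force: [-9.0, -0.1, 12.4]
finger_gap: 0.0597
gripper_force: 20.0
```

Face contact found. I'll ease off to a light touch and slide down to the ledge.

Request:
drive_tool --pt "-0.5 0 0 -1.0 0 0 0" --pt "-0.5 -1 0 -1.0 0 0 0" --pt "-0.5 -2 0 -1.0 0 0 0" --pt "-0.5 -3 0 -1.0 0 0 0" --pt "-0.5 -4 0 -1.0 0 0 0" --pt "-0.5 -4.5 0 -1.0 0 0 0" --pt "-0.5 -5 0 -1.0 0 0 0" --pt "-0.5 -5 0 -1.0 0 0 0" --pt "-0.5 -5 0 -1.0 0 0 0" --pt "-0.5 -5 0 -1.0 0 0 0"

```text
clock: 16.45
position: [0.6015, -0.0074, 0.227]
tcp_rot: [[0.935, 0.102, 0.34], [0.096, -0.995, 0.035], [0.342, -0.0, -0.94]]
ft_force: [-0.2, -0.1, 5.2]
finger_gap: 0.0601
gripper_force: 20.0
```

Request:
drive_tool --pt "-0.5 -0.4 0 0 0 0 0" --pt "-0.5 -0.8 0 0 0 0 0" --pt "-0.5 -1.2 0 0 0 0 0" --pt "-0.5 -1.5 0 0 0 0 0" --pt "-0.5 -1.5 0 0 0 0 0" --pt "-0.5 -1.5 0 0 0 0 0" --pt "-0.5 -1.5 0 0 0 0 0" --pt "-0.5 -1.5 0 0 0 0 0" --pt "-0.5 -1.5 0 0 0 0 0" --pt "-0.5 -1.5 0 0 0 0 0"

```text
clock: 17.45
position: [0.6001, -0.0076, 0.2265]
tcp_rot: [[0.935, 0.102, 0.341], [0.096, -0.995, 0.035], [0.342, -0.0, -0.94]]
ft_force: [-0.1, -0.7, 5.0]
finger_gap: 0.0598
gripper_force: 20.0
```

```bash
python3 - <<'E'
from workcell import r
from h import *
s=r.get_state();f=np.array(s['ft_force']);print(plate_in_rest(s),'f rest',f@X,f@Y,f@Z,s['torque'])
E
```

```text
[47.34377781  0.08472016  0.41117121] f rest 1.5278264175416805 -0.6847669703015226 4.813127358022418 [-0.03596701 -0.20703387 -0.02453256]
```

No ledge contact yet (estimate x = 47.3). I'll slide on in small steps.

Request:
drive_tool --pt "-0.5 -0.3 0 0 0 0 0" --pt "-0.5 -0.6 0 0 0 0 0" --pt "-0.5 -0.9 0 0 0 0 0" --pt "-0.5 -1.2 0 0 0 0 0" --pt "-0.5 -1.5 0 0 0 0 0" --pt "-0.5 -1.5 0 0 0 0 0" --pt "-0.5 -1.5 0 0 0 0 0" --pt "-0.5 -1.5 0 0 0 0 0" --pt "-0.5 -1.5 0 0 0 0 0" --pt "-0.5 -1.5 0 0 0 0 0"

```text
clock: 18.45
position: [0.5995, -0.0075, 0.2263]
tcp_rot: [[0.934, 0.102, 0.343], [0.096, -0.995, 0.035], [0.345, 0.0, -0.939]]
ft_force: [8.1, 3.3, 2.9]
finger_gap: 0.0598
gripper_force: 20.0
```

```bash
python3 - <<'E'
from workcell import r
from h import *
s=r.get_state();f=np.array(s['ft_force']);print(plate_in_rest(s),'f rest',f@X,f@Y,f@Z,s['torque'])
E
```

```text
[47.19697462  0.06892751  0.45673581] f rest 8.912563785225013 2.448903783702131 -0.13501712274786432 [ 0.52487813 -1.30720531  0.21473513]
```

Ledge contact (9 N). Ease off, release, back off along the normal.

Request:
drive_tool --pt "-0.5 0.6 0 0 0 0 0" --pt "-0.5 0.6 0 0.2 0 0 0" --pt "-0.5 0.6 0 0.2 0 0 0" --pt "0.5 0.6 0 0.2 0 0 0" --pt "0.6 0.6 0 0.2 0 0 0" --pt "0.6 0.6 0 0.2 0 0 0" --pt "0.6 0.6 0 0.2 0 0 0" --pt "0.6 0.6 0 0.2 0 0 0" --pt "0.6 0.6 0 0.2 0 0 0" --pt "0.6 0.6 0 0.2 0 0 0"

```text
clock: 19.45
position: [0.5992, -0.0076, 0.2259]
tcp_rot: [[0.935, 0.103, 0.34], [0.096, -0.995, 0.036], [0.342, -0.001, -0.94]]
ft_force: [-0.2, 0.6, -0.5]
finger_gap: 0.076
gripper_force: 0.0
```

Request:
drive_tool --pt "0.6 0 0 -4 0 0 0" --pt "0.6 0 0 -12 0 0 0" --pt "0.6 0 0 -24 0 0 0" --pt "0.6 0 0 -40 0 0 0" --pt "0.6 0 0 -60 0 0 0" --pt "0.6 -10 0 -80 0 0 0" --pt "0.6 -40 0 -100 0 0 0" --pt "0.6 -75 0 -120 0 0 0" --pt "0.6 -100 0 -130 0 0 0" --pt "0.6 -100 0 -130 0 0 0"

```text
clock: 20.45
position: [0.4586, -0.0218, 0.3153]
tcp_rot: [[0.935, 0.102, 0.34], [0.096, -0.995, 0.035], [0.342, -0.001, -0.94]]
ft_force: [0.8, 0.4, -0.1]
finger_gap: 0.0763
gripper_force: 0.0
```

```bash
python3 - <<'E'
from workcell import r
from h import *
s=r.get_state();w=r.capture('wrist');c=wristcam(w,s);sc=r.capture('scene')
print(s['position'],s['finger_gap'],s['qvel'])
h=cv2.cvtColor(c['frame'],cv2.COLOR_RGB2HSV);m=cv2.inRange(h,(5,120,90),(22,255,255))
n0=C+Z*.010
for q in cv2.findContours(m,cv2.RETR_EXTERNAL,cv2.CHAIN_APPROX_NONE)[0]:
    if cv2.contourArea(q)<1500:continue
    L=[]
    for u in q[:,0]:
        o,d=ray(c,*u);P=o+d*((n0-o)@Z)/(d@Z)-C;L.append([P@X*1e3,P@Y*1e3])
    L=np.array(L,np.float32);print(cv2.boundingRect(q),L.min(0),L.max(0),cv2.minAreaRect(L))
cv2.imwrite('pics/fin.png',np.hstack([cv2.resize(c['frame'][:,:,::-1],(440,330)),cv2.resize(sc['frame'][100:265,205:385,::-1],(360,330))]))
E
```

```text
[ 0.45859124 -0.02177491  0.31527524] 0.07632322748517761 [ 0.67548108  2.5642077  -5.75648887 -1.914083    0.33728378  3.28378607]
(355, 81, 96, 85) [ -30.973091 -183.16019 ] [ 45.954468 -94.72397 ] ((7.663402557373047, -138.969970703125), (75.70445251464844, 88.4892578125), 3.582932710647583)
(29, 42, 91, 96) [ -3.7848525 121.65662  ] [ 78.0272  204.43015] ((39.58177947998047, 165.98184204101562), (76.24287414550781, 78.04386138916016), 37.842552185058594)
(221, 21, 67, 113) [ -0.14438705 -29.840702  ] [94.16223  30.663279] ((47.01136016845703, 0.3972930908203125), (60.48818588256836, 94.2928466796875), 89.95509338378906)
```

View pics/fin.png

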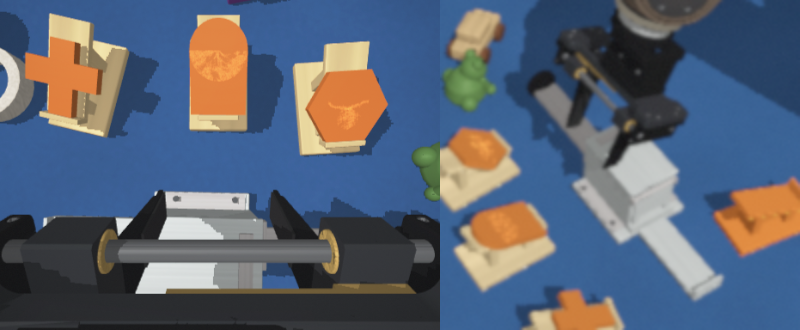

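The plate sits at (47.0, 0.4) mm in the rest frame, square to the ledge. The plunger is out, the outlet is empty, and the other things in view are undisturbed. I'll let the arm settle and hand in.

Request:
drive_tool --pt "0.6 0 0 -5 0 0 0" --pt "0.6 0 0 -10 0 0 0" --pt "0.6 0 0 -20 0 0 0" --pt "0.6 0 0 -20 0 0 0" --pt "0.6 0 0 -20 0 0 0" --pt "0.6 0 0 -20 0 0 0" --pt "0.6 0 0 -20 0 0 0" --pt "0.6 0 0 -20 0 0 0" --pt "0.6 0 0 -20 0 0 0" --pt "0.6 0 0 -20 0 0 0"

```text
clock: 21.55
position: [0.4548, -0.0226, 0.3325]
tcp_rot: [[0.935, 0.102, 0.34], [0.096, -0.995, 0.036], [0.342, -0.001, -0.94]]
ft_force: [-0.6, 0.3, -0.2]
finger_gap: 0.0762
gripper_force: 0.0
```

```bash
python3 -c "
from workcell import r
print(r.job_done())"
```

```text
the job is handed in; nothing more can be done
None
```

Job handed in at 21.6 s: one arch plate was dispensed, the plunger sprang back out, and the plate lies flat on the empty stand, straight edge against the ledge, measured within about 0.5 mm of centre.

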